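# Pull a spent wound filter cartridge and lower the heavy housing lid

## Robot

A 7-joint arm with a two-finger parallel gripper is mounted at the origin on a cart in front of the work surface, level with it; the furniture and walls round the work are solid. World frame = base frame: x ahead of the robot, y to its left, z up, the work surface at z = 0. Lengths are in mm, angles in rad, forces in N, time in s.
With the tool pointing down it reaches from about 400 to 850 mm from the base axis. Payload 4.5 kg.
Tool frame: the origin (TCP) lies midway between the tips of the shut fingers; the grasp point (between the pads) lies 19 mm behind it; z points along the fingers, y is the direction in which the jaws open and shut (so a half turn about z gives the same grasp; the last joint's range is limited). The gripper opens to 85 mm and grips with 20 to 120 N. Pads are 22 mm wide; open, the fingers measure 114 mm over their backs; the gripper's body (76 mm by 85 mm) begins 54 mm behind the grasp point. The pads swing forward as they close: fully open they stand 13 mm farther back than shut.
Start: joints at [-1.116, 0.689, -0.195, 1.565, 0.157, 0.902, -0.215], TCP at [255.291, 570.509, 231.317] pointing down, gripper open.
Joint ranges: [-3.01, 3.01], [-0.46, 2.08], [-1.47, 1.51], [0.13, 2.56], [-1, 4.14], [0.04, 2.09], [-2.66, 2.66]. Speed limits (rad/s): [2.57, 2.57, 3.14, 3.14, 3.14, 3.14, 3.14].

## Interface

Orientations are given as a 3x3 rotation matrix whose columns are the frame's x, y, z axes.
In Python, from station import r gives the robot as it stands.
- The arm moves only by the tool move_arm, never from a script. Its argument "rows" is a list of rows, each a list of 6 numbers: the shift along the tool's x, y, z in mm, then the turn, a rotation vector about the tool's x, y, z in rad. A call has 1 to 20 rows; each row is the pose to reach, as a shift and turn from the pose commanded when the call began, along the tool's axes at that moment; what a row does not reach only later rows make up. A row lasts 1/10 s, in which the tool goes at most 50 mm and 8.59 degrees, less where a joint would pass 70% of its speed; a pose out of reach is approached as far as the arm can. A call with a gripper value outside its range is refused whole. "claw" is the finger opening in mm, from 0 to 85.4, set as the call begins (left out, the last holds). The fingers move at their own pace and stop on an object; "grip_force" is the grip in N (left out, the last holds). Time passes only in rows, so rows that repeat a pose let the fingers close. It gives the time, the measured TCP pose, the force and the opening at its end, in the units of the state.
- r.state(): the state, without advancing time (a new reading comes with each control period).
- r.snapshot(name): name is "scene" or "top" or "wrist"; returns the picture (420x560x3 uint8, red, green, blue); there is no depth.
- r.calibration(name): a dict with "camera_matrix" (3x3 intrinsics, pixels), "R" (3x3) and "t" (3): a world point X has camera coordinates R X + t. Camera axes: x right, y down, z forward; pixel columns grow to the right and rows downward; lengths in mm; the calibration is good to about 2 mm. A picture is of the moment at which its call begins: read the wrist's pose just before it. calibration takes no time and is no camera call; for the wrist camera it gives the pose at the moment of the call.
- r.hand_in(): hands the job in, once; it reports no verdict.
Trained networks look in the newest picture that a camera, given by its name, has taken for a name from the list of things; names that differ only in an ending like _2 or _b are one class to them, and where a whole thing is asked for, a point or a joint stands for the part that bears it (a point fixed in the world has none). Each returns a list of dicts, best first, with "confidence" (0 to 1); they miss things now and then, are a little off and sometimes report something else, mostly with a low value. They report only what shows in the picture. A call takes as long as a camera call. They do not tell look-alikes from the thing itself.
- r.cut_out(label, camera): "pixels" (420x560 bool, what is visible of it) and "uv" ([column, row] in pixels, amid what is visible of it).
- r.tip_of(label, camera): "uv" ([column, row] in pixels: a listed point, or the origin of a listed thing).
The state is a dict: "time": time; "qpos": joint angles; "qvel": joint speeds; "joint_torque": joint torques, N m; "eef_pos": TCP position; "tcp_rot": TCP orientation; "force": force on the tool from outside, world axes, zero at the start; "ft_torque": the same for the moment, N m; "opening": opening from 0.0 (shut) to 1.0 (fully open).
Only numpy, scipy, OpenCV 4.12 (cv2) and the standard library are available. Lean on these libraries where they do the work, as an engineer would, in place of code of your own. Each camera call takes 0.05 s, during which the arm holds its last target. There are 200 camera calls.

## Task

The wound filter cartridge in the open steel filter housing is spent: lift it off the centre post and set it down, without dropping it, standing upright in the shallow steel drip tray. Then close the empty housing: bring the heavy hinged lid over and lower it under control until it is fully down on its gasket, never letting it fall shut. Leave the small things around the work where they are.

Things in the scene. Friction and masses are not known exactly. Their poses are not given: they have to be found in the camera images.
- housing: Open stainless filter housing, fixed. Round bowl: 136 mm outside, 126 mm inside diameter, 160 mm rim flange, black gasket on the rim 74 mm above the worktop. Origin: centre of its underside, on the worktop; z up, x from the bowl's centre to the hinge (roughly away from the robot), y along the hinge pin. Wing-nut bolts hang at 112 degrees either side of x, a capped pipe points low at -52 degrees: leave them so.
- seat (a point): Centre of the seat in the bowl at the foot of its upright centre post, 26 mm above the worktop; axes as the housing's. The post is 19 mm in diameter and its tapered tip is 86 mm above this point.
- cartridge: Spent filter cartridge: beige string-wound cylinder, 58 mm outside diameter, 80 mm high, with a 26 mm bore through it, about 0.14 kg. At the start it stands on the seat with the centre post through its bore, so it comes off only straight upward, by at least 90 mm. Its top is then 32 mm above the rim. Origin: centre of its lower end; z along its axis, up.
- tray: Shallow open stainless drip tray, fixed: 150 mm along its x and 165 mm along its y outside, 2 mm floor, 2 mm walls 18 mm high. Origin: centre of its underside, on the worktop (its floor is 2 mm higher); z up.
- lid (a joint): Angle of the domed steel lid, rad: 0 fully down on the gasket, 1.57 upright, stop at 1.95 (leaning back from the robot); it starts at 1.38 to 1.62. Heavy: 0.7 to 1 kg, centre of mass about 95 mm from the hinge. The hinge is a little stiff, so the lid stays by itself between about 1.15 and 1.65; from about 1.1 downward it falls unless held up (up to 5 N at the handle).
- lid_hinge (a point): Middle of the hinge pin at the far side of the bowl, 94 mm from the bowl's centre along the housing's x and 79 mm above the worktop. Fixed to the housing; y is the hinge pin's axis, x points away from the bowl.
- lid_handle (a point): Middle of the round cross bar of the lid's bow handle at its free edge, 200 mm from the hinge pin; topmost with the lid open, at the robot's side and 79 mm above the worktop with it down. Bar 17 mm thick, 46 mm long over its flat ends, parallel to the pin, 26 mm off the flange's edge. Pinched across its ends it turns between the fingertips. Turns with the lid: y along the pin, x towards the hinge.
- tri_clamp: Bystander: loose grey sanitary clamp, 56 x 79 x 17 mm, lying flat. Origin: centre of its underside.
- ferrule_blank: Bystander: loose grey round blanking disc, 50 mm across, 6 mm high. Origin: centre of its underside.
- beaker: Bystander: loose small glass beaker, 54 x 58 x 70 mm, upright. Origin: centre of its underside.
- vial: Bystander: loose glass vial with a white cap, 27 mm across, 72 mm high, upright. Origin: centre of its underside.
Not all that is in view belongs to the job. What is shaped like the cartridge but purple is not meant.

How it is judged:
By the outcome, as a careful person would: the job done as asked, in the order asked, and still so for the second after the job is handed in, with the robot touching nothing.
It also fails if it takes over 67 s, if anything falls off the work surface, if the arm or the gripper's body presses on something with over 40 N, if the wrist force passes 120 N, or if a joint passes its speed limit or range.

## Working session

There is one attempt and no reset: what is moved stays moved. The work goes in short steps, Python scripts to look and compute and a tool call to move; the robot and the scene stay as the last step left them, time stands still between calls to the robot, and variables do not carry over. Pictures are saved under pics/ and viewed, about 8 in all and at most 12, crops included, and the job is handed in when it is done.

Besides the shell and the picture viewer there is one more tool, called after "Emit:" as name(argument=value, ...) on one line, values as JSON. move_arm: Moves the arm, as the interface text tells. Its arguments: {"type":"object","properties":{"rows":{"type":"array","items":{"type":"array","items":{"type":"number"}}},"claw":{"type":"number"},"grip_force":{"type":"number"}},"required":["rows"]}

```bash
ls; mkdir -p pics; cat > h.py <<'E'
import numpy as np, cv2
from station import r
np.set_printoptions(precision=2,suppress=True)
def save(n,f,img): cv2.imwrite('pics/'+f,img[:,:,::-1])
def ray(n,uv):
    c=r.calibration(n);K=np.array(c['camera_matrix']);R=np.array(c['R']);t=np.array(c['t'])
    return -R.T@t, R.T@np.linalg.solve(K,[uv[0],uv[1],1])
def atz(n,uv,z):
    o,d=ray(n,uv);return o+d*(z-o[2])/d[2]
def proj(n,X):
    c=r.calibration(n);p=np.array(c['camera_matrix'])@(np.array(c['R'])@np.array(X)+np.array(c['t']));return p[:2]/p[2]
def tri(obs):
    A=np.zeros((3,3));b=np.zeros(3);L=[]
    for n,uv in obs:
        o,d=ray(n,uv);d=d/np.linalg.norm(d);P=np.eye(3)-np.outer(d,d);A+=P;b+=P@o;L.append((o,P))
    X=np.linalg.solve(A,b);return X,[np.linalg.norm(P@(X-o)) for o,P in L]
E
python3 - <<'E'
from h import *
ims=[]
for n in ['scene','top']:
    im=r.snapshot(n);save(n,n+'0.png',im)
    for l in ['housing','seat','cartridge','tray','lid_hinge','lid_handle','lid','tri_clamp','beaker','vial','ferrule_blank']:
        try:
            for d in r.tip_of(l,n)[:3]: print(n,l,round(d['confidence'],2),np.array(d['uv']), atz(n,d['uv'],{'seat':26,'cartridge':26,'lid_hinge':79}.get(l,0)))
        except Exception as e: print(n,l,e)
    print(n, ray(n,(280,210)))
s=r.state();print(s)
E
```

```text
pics
scene housing 0.94 [284.3 240.9] [548.24 170.06   0.  ]
scene seat 0.74 [286.4 236.1] [548.31 161.36  26.  ]
scene cartridge 0.8 [288.1 236.3] [551.24 158.91  26.  ]
scene cartridge 0.72 [348.5 288.6] [582.51 -16.31  26.  ]
scene lid_hinge 0.75 [322.4 202.9] [643.11 163.93  79.  ]
scene lid_handle 0.79 [324.5 132.1] [876.43 470.86   0.  ]
scene lid it knows: beaker, cartridge, ferrule_blank, housing, lid_handle, lid_hinge, seat, tray, tri_clamp, vial
scene tri_clamp 0.96 [222.4 244.6] [422.02 233.68   0.  ]
scene beaker 0.69 [272.2 170.9] [648.25 397.02   0.  ]
scene beaker 0.43 [220.5 198.8] [480.93 371.58   0.  ]
scene vial 0.5 [256.9 157.1] [641.41 472.08   0.  ]
scene ferrule_blank 0.56 [289.9 344.7] [429.21 -44.24   0.  ]
scene ferrule_blank 0.18 [285.6 243.2] [547.27 162.8    0.  ]
scene (array([ 257.9 , -301.01,  681.47]), array([ 0.35,  0.59, -0.72]))
top housing 0.82 [311.3 209.6] [547.23 160.81   0.  ]
top housing 0.69 [161.3 166.5] [632.45 483.1    0.  ]
top seat 0.89 [314.9 207.7] [546.09 154.96  26.  ]
top cartridge 0.61 [314.8 209.4] [542.52 155.11  26.  ]
top cart
[... 442 characters left out ...]
aker 0.67 [206.1 163.2] [642.43 387.67   0.  ]
top vial 0.8 [162.3 165.6] [634.5  481.11   0.  ]
top ferrule_blank 0.96 [412.6 266.1] [434.48 -49.16   0.  ]
top (array([ 328.05,  221.23, 1069.08]), array([ 0.2 ,  0.  , -0.98]))
{'time': 1.1, 'qpos': array([-1.12,  0.69, -0.19,  1.57,  0.16,  0.9 , -0.22]), 'qvel': array([-0.,  0.,  0., -0.,  0.,  0.,  0.]), 'joint_torque': array([  0.  , -53.96,  -1.27, -15.89,   0.01,   0.  ,   0.  ]), 'eef_pos': array([255.26, 570.53, 231.31]), 'tcp_rot': array([[-0.91,  0.41,  0.  ],
       [ 0.41,  0.91,  0.  ],
       [ 0.  ,  0.  , -1.  ]]), 'force': array([ 0.42, -0.19,  0.85]), 'ft_torque': array([-0.03, -0.03, -0.01]), 'opening': 1.0037268808786584}
```

```bash
ls pics
```

```text
scene0.png
top0.png
```

View pics/scene0.png

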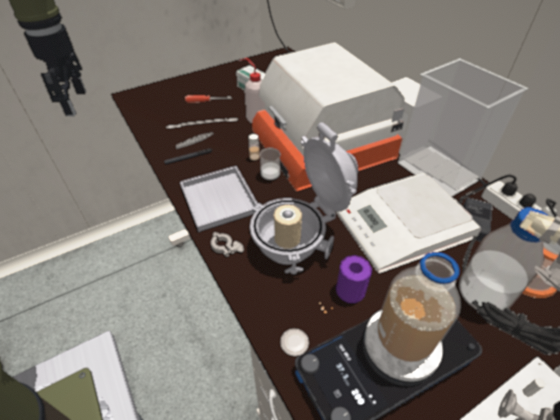

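View pics/top0.png

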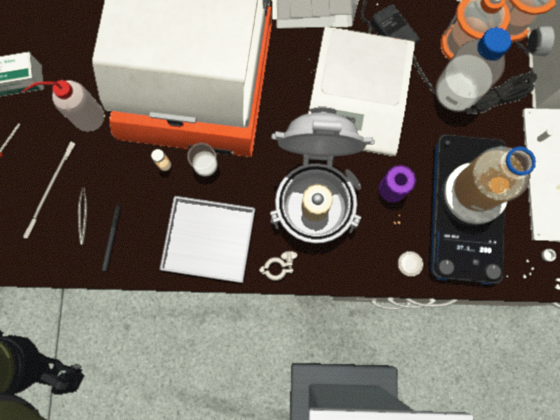

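```bash
python3 - <<'E'
from h import *
print('handle',tri([('scene',(324.5,132.1)),('top',(327,126.5))]))
print('hinge',tri([('scene',(322.4,202.9)),('top',(320.4,153.1))]))
print('seat',tri([('scene',(286.4,236.1)),('top',(314.9,207.7))]))
print('housing',tri([('scene',(284.3,240.9)),('top',(311.3,209.6))]))
for n in ['scene','top']:
    r.snapshot(n)
    for l in ['cartridge','tray']:
        for d in r.cut_out(l,n)[:2]:
            m=d['pixels'].astype(np.uint8); c=max(cv2.findContours(m,0,2)[0],key=cv2.contourArea)
            q=cv2.minAreaRect(c);print(n,l,round(d['confidence'],2),d['uv'],q)
            if l=='tray' and n=='top':
                for p in cv2.boxPoints(q): print(atz(n,p,18))
                print(cv2.approxPolyDP(c,6,True)[:,0].tolist())
for X in [(547,157,106),(547,157,74)]:print(proj('top',X),proj('scene',X))
E
```

```text
handle (array([624.92, 154.26, 279.58]), [np.float64(1.8998890980866807), np.float64(1.8998890980868843)])
hinge (array([637.43, 151.48,  94.65]), [np.float64(3.9740479418553445), np.float64(3.9740479418552437)])
seat (array([544.46, 155.45,  34.4 ]), [np.float64(0.12790350780560772), np.float64(0.12790350780564527)])
housing (array([544.  , 161.72,  11.91]), [np.float64(0.810273630116927), np.float64(0.8102736301169067)])
scene cartridge 0.77 [288.0, 228.0] ((287.5, 227.5), (43.0, 27.0), 90.0)
scene cartridge 0.76 [351.5, 278.1] ((352.95001220703125, 279.1500244140625), (31.622774124145508, 46.48548126220703), 18.43494987487793)
scene tray 0.67 [221.1, 198.6] ((219.6456298828125, 197.00140380859375), (52.34397506713867, 66.1283950805664), 72.12130737304688)
top cartridge 0.75 [312.3, 202.3] ((316.5, 202.5), (33.0, 31.0), 90.0)
top cartridge 0.56 [397.3, 183.9] ((396.0792541503906, 184.34823608398438), (28.816781997680664, 40.443153381347656), 41.633541107177734)
top tray 0.87 [209.3, 240.3] ((207.4515838623047, 238.29534912109375), (84.00978088378906, 76.53577423095703), 9.30993938446045)
[412.12 465.72  18.  ]
[569.2  451.67  18.  ]
[545.12 278.15  18.  ]
[389.59 297.22  18.  ]
[[175, 197], [161, 268], [241, 282], [254, 208]]
[316.63 198.67] [287.22 212.9 ]
[315.49 202.26] [287.1  223.21]
```

Seen so far: in the scene view the cartridge is at (287,225), the lid handle at (324,132) and the tray at (219,197). In the top view the cartridge is at (318,201), the handle at (325,124) and the tray at (208,239). The purple look-alike is at (398,184). The triangulated points fit the given sizes: the handle is about 200 mm from the hinge.

```bash
cat >> h.py <<'E'
from scipy.spatial.transform import Rotation as Ro
def rel(pos,R):
    s=r.state();R0=np.array(s['tcp_rot']);p0=np.array(s['eef_pos'])
    print('t',s['time'],'shift',R0.T@(np.array(pos)-p0),'rot',Ro.from_matrix(R0.T@np.array(R)).as_rotvec().round(3))
def down(yaw,tilt=0): # tool y at world azimuth yaw ; tilt about tool y
    c,s=np.cos(yaw),np.sin(yaw); y=np.array([c,s,0]);z=np.array([0,0,-1.]);x=np.cross(y,z)
    return np.c_[x,y,z]@Ro.from_rotvec([0,tilt,0]).as_matrix()
E
python3 - <<'E'
from h import *
rel([520,158,250],down(np.pi/2))
s=r.state();c=r.calibration('wrist');R0=s['tcp_rot'];R=np.array(c['R'])
print('cam in tool',R0.T@(-R.T@np.array(c['t'])-s['eef_pos']),'axes',(R@R0))
P=np.array([atz('top',p,18) for p in [[175, 197], [161, 268], [241, 282], [254, 208]]]);print(P,P.mean(0))
E
```

```text
t 1.4 shift [-410.11 -268.41  -18.72] rot [ 0.    0.   -0.42]
cam in tool [  78.58   -0.6  -142.38] axes [[-0.    1.    0.  ]
 [-0.95 -0.   -0.31]
 [-0.31 -0.    0.95]]
[[562.41 445.35  18.  ]
 [414.73 463.51  18.  ]
 [391.2  300.73  18.  ]
 [543.63 280.36  18.  ]] [477.99 372.49  18.  ]
```

Emit:
move_arm(rows=[[-40, -26, -2, 0, 0, -0.04], [-80, -52, -4, 0, 0, -0.08], [-120, -78, -6, 0, 0, -0.12], [-160, -104, -8, 0, 0, -0.16], [-200, -130, -10, 0, 0, -0.2], [-240, -156, -12, 0, 0, -0.24], [-280, -182, -14, 0, 0, -0.28], [-320, -208, -15, 0, 0, -0.33], [-360, -234, -17, 0, 0, -0.38], [-390, -255, -18, 0, 0, -0.42], [-410, -268, -19, 0, 0, -0.42], [-410, -268, -19, 0, 0, -0.42], [-410, -268, -19, 0, 0, -0.42], [-410, -268, -19, 0, 0, -0.42]], claw=85)

```text
time: 2.8
eef_pos: [519.2, 160.2, 250.4]
tcp_rot: [[-1.0, -0.002, -0.0], [-0.002, 1.0, 0.001], [0.0, 0.001, -1.0]]
force: [-0.5, -0.1, 1.0]
opening: 0.997
```

```bash
python3 - <<'E'
from h import *
s=r.state();print(s['time'],s['eef_pos'],s['tcp_rot'],s['qpos'])
im=r.snapshot('wrist');save('wrist','w1.png',im)
Z={'seat':26,'cartridge':26,'lid_hinge':79}
for l in ['housing','seat','cartridge','lid_hinge','lid_handle']:
    for d in r.tip_of(l,'wrist')[:2]: print(l,round(d['confidence'],2),np.array(d['uv']),atz('wrist',d['uv'],Z.get(l,0)))
for d in r.cut_out('cartridge','wrist')[:2]:
    m=d['pixels'];ys,xs=np.nonzero(m);print(d['confidence'],xs.min(),xs.max(),ys.min(),ys.max())
for X in [(546,156,106),(546,156,74)]:print(proj('wrist',X))
for d in r.tip_of('seat','wrist')[:1]: print(tri([('scene',(286.4,236.1)),('top',(314.9,207.7)),('wrist',d['uv'])]))
E
```

```text
2.8 [519.22 160.17 250.38] [[-1. -0. -0.]
 [-0.  1.  0.]
 [ 0.  0. -1.]] [-0.15  0.57 -0.38  1.78  0.27  0.84  0.92]
cartridge 0.67 [278.9 199.3] [549.81 156.62  26.  ]
cartridge 0.65 [149.2 231.2] [589.32   3.25  26.  ]
lid_hinge 0.85 [278.2 297.5] [645.08 155.73  79.  ]
0.72 91 169 209 281
0.67 245 307 174 250
[278.63 219.93]
[278.83 208.97]
```

View pics/w1.png

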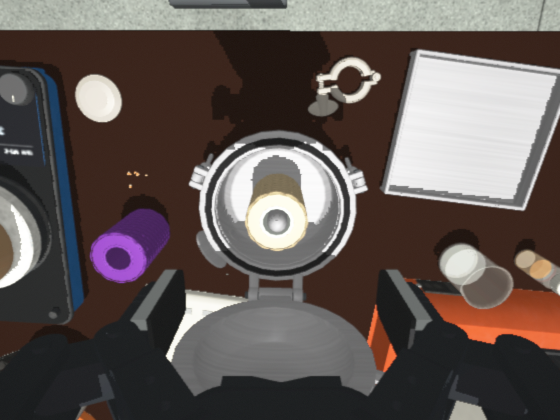

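The wrist view shows the cartridge top and post tip centred at about (277,221). The rim spans columns 199–357, the hinge is at (276,290), and the wing bolts sit symmetrically at (200,178) and (357,182), so the housing yaw is about −1.5°.

```bash
python3 - <<'E'
from h import *
p=atz('wrist',(276.7,221),106);print(p, atz('wrist',(277,222),112),atz('wrist',(278,203),74))
rel([p[0],p[1],115],down(np.pi/2-.026))
E
```

```text
[547.12 154.05 106.  ] [545.85 154.39 112.  ] [539.79 155.    74.  ]
t 3.2 shift [-27.23  -4.71 135.3 ] rot [ 0.   -0.    0.03]
```

Emit:
move_arm(rows=[[-14, -2, 30, 0, 0, 0.015], [-27, -4, 60, 0, 0, 0.03], [-27, -4, 90, 0, 0, 0.03], [-27, -4, 115, 0, 0, 0.03], [-27, -4, 130, 0, 0, 0.03], [-27, -4, 130, 0, 0, 0.03], [-27, -4, 130, 0, 0, 0.03]])

```text
time: 3.9
eef_pos: [547.3, 154.7, 120.6]
tcp_rot: [[-1.0, 0.031, 0.0], [0.031, 1.0, 0.0], [-0.0, 0.0, -1.0]]
force: [-0.1, -0.9, 0.2]
opening: 0.992
```

```bash
python3 - <<'E'
from h import *
im=r.snapshot('wrist');save('wrist','w2.png',im)
rel([546.5,155,68],down(np.pi/2-.026))
print(proj('wrist',(546.5,155,106)))
E
```

```text
t 3.95 shift [ 1.26  0.15 53.13] rot [ 0.    0.   -0.01]
[282.86 255.9 ]
```

View pics/w2.png

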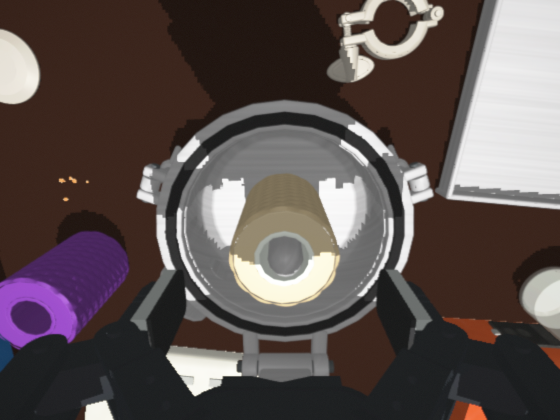

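The cartridge top is centred at (284,256), against a predicted (283,256), so it is well between the fingers. Now descending and gripping.

Emit:
move_arm(rows=[[0.5, 0, 10, 0, 0, 0], [1, 0, 20, 0, 0, 0], [1, 0, 30, 0, 0, 0], [1, 0, 40, 0, 0, 0], [1, 0, 48, 0, 0, 0], [1, 0, 53, 0, 0, 0], [1, 0, 53, 0, 0, 0]], claw=76)

```text
time: 4.65
eef_pos: [545.6, 154.3, 66.4]
tcp_rot: [[-1.0, 0.031, -0.001], [0.031, 1.0, -0.0], [0.001, -0.001, -1.0]]
force: [-0.1, 0.0, 0.0]
opening: 0.889
```

Emit:
move_arm(rows=[[0, 0, 0, 0, 0, 0], [0, 0, 0, 0, 0, 0], [0, 0, 0, 0, 0, 0], [0, 0, 0, 0, 0, 0], [0, 0, 0, 0, 0, 0], [0, 0, 0, 0, 0, 0], [0, 0, 0, 0, 0, 0], [0, 0, 0, 0, 0, 0]], claw=50, grip_force=35)

```text
time: 5.45
eef_pos: [546.4, 154.7, 67.7]
tcp_rot: [[-1.0, 0.031, 0.001], [0.031, 1.0, 0.001], [-0.001, 0.001, -1.0]]
force: [-0.2, 0.9, 5.6]
opening: 0.673
```

Emit:
move_arm(rows=[[0, 0, -4, 0, 0, 0], [0, 0, -10, 0, 0, 0], [0, 0, -18, 0, 0, 0], [0, 0, -28, 0, 0, 0], [0, 0, -38, 0, 0, 0], [0, 0, -48, 0, 0, 0], [0, 0, -58, 0, 0, 0], [0, 0, -68, 0, 0, 0], [0, 0, -78, 0, 0, 0], [0, 0, -88, 0, 0, 0], [0, 0, -98, 0, 0, 0], [0, 0, -106, 0, 0, 0], [0, 0, -112, 0, 0, 0], [0, 0, -112, 0, 0, 0], [0, 0, -112, 0, 0, 0]])

```text
time: 6.95
eef_pos: [545.9, 154.3, 179.2]
tcp_rot: [[-1.0, 0.031, -0.0], [0.031, 1.0, -0.0], [0.0, -0.0, -1.0]]
force: [0.3, 0.2, -1.2]
opening: 0.679
```

```bash
python3 - <<'E'
from h import *
r.snapshot('scene');
for d in r.cut_out('cartridge','scene')[:2]: print(d['confidence'],d['uv'])
im=r.snapshot('wrist');save('wrist','w3.png',im)
rel([478,370,180],down(np.pi/2-.031))
rel([478,370,70],down(np.pi/2-.031))
print(r.state()['qpos'])
E
```

```text
0.63 [286.8, 194.1]
0.6 [352.7, 278.6]
t 7.1 shift [ 74.3  213.52  -1.18] rot [-0. -0.  0.]
t 7.1 shift [ 74.19 213.55 108.82] rot [-0. -0.  0.]
[-0.16  0.69 -0.33  1.79  0.32  0.71  0.87]
```

View pics/w3.png

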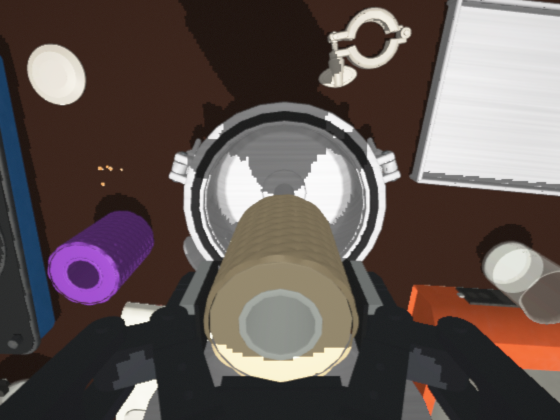

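The cartridge hangs upright at (280,320), clear of the bare post. Carrying it to the tray.

Emit:
move_arm(rows=[[4, 12, 0, 0, 0, 0], [11, 32, 0, 0, 0, 0], [19, 55, 0, 0, 0, 0], [28, 80, 0, 0, 0, 0], [37, 106, 0, 0, 0, 0], [46, 132, 0, 0, 0, 0], [55, 158, 0, 0, 0, 0], [63, 180, 0, 0, 0, 0], [69, 198, 0, 0, 0, 0], [73, 208, 0, 0, 0, 0], [74, 213, 0, 0, 0, 0], [74, 213, 10, 0, 0, 0], [74, 213, 25, 0, 0, 0], [74, 213, 40, 0, 0, 0], [74, 213, 55, 0, 0, 0], [74, 213, 70, 0, 0, 0], [74, 213, 85, 0, 0, 0], [74, 213, 97, 0, 0, 0], [74, 213, 105, 0, 0, 0], [74, 213, 110, 0, 0, 0]])

```text
time: 9.1
eef_pos: [478.6, 369.2, 68.4]
tcp_rot: [[-1.0, 0.031, -0.001], [0.031, 1.0, -0.001], [0.001, -0.001, -1.0]]
force: [0.1, -0.2, -0.6]
opening: 0.675
```

```bash
python3 - <<'E'
from h import *
im=r.snapshot('wrist');save('wrist','w4.png',im)
rel([478,370,44],down(np.pi/2-.031)); print(r.state()['force'])
E
```

```text
t 9.15 shift [ 0.35  0.83 24.1 ] rot [-0. -0.  0.]
[-0.52 -0.78 -1.67]
```

View pics/w4.png

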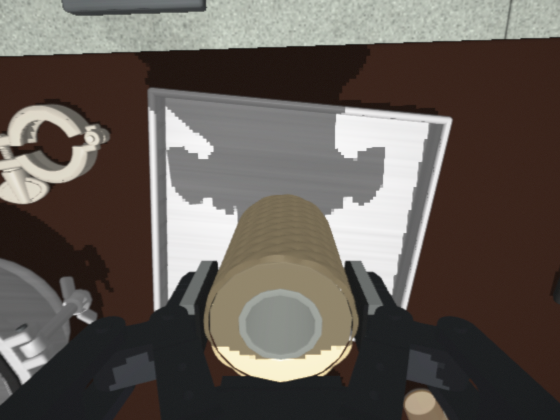

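The cartridge is above the tray, well inside its walls (columns 155–445). Lowering slowly.

Emit:
move_arm(rows=[[0, 0, 6, 0, 0, 0], [0, 0, 12, 0, 0, 0], [0, 0, 17, 0, 0, 0], [0, 0, 20, 0, 0, 0], [0, 0, 22, 0, 0, 0], [0, 0, 23, 0, 0, 0], [0, 0, 23.5, 0, 0, 0], [0, 0, 23.5, 0, 0, 0], [0, 0, 23.5, 0, 0, 0]])

```text
time: 10.05
eef_pos: [478.8, 369.7, 46.0]
tcp_rot: [[-1.0, 0.031, 0.0], [0.031, 1.0, 0.0], [-0.0, 0.0, -1.0]]
force: [-0.6, -0.3, -0.8]
opening: 0.681
```

Emit:
move_arm(rows=[[0, 0, 0.7, 0, 0, 0], [0, 0, 1.4, 0, 0, 0], [0, 0, 2, 0, 0, 0], [0, 0, 2, 0, 0, 0]])

```text
time: 10.45
eef_pos: [478.8, 369.7, 44.0]
tcp_rot: [[-1.0, 0.031, 0.0], [0.031, 1.0, 0.0], [-0.0, 0.0, -1.0]]
force: [-0.1, 0.1, 1.4]
opening: 0.678
```

Emit:
move_arm(rows=[[0, 0, 0.5, 0, 0, 0], [0, 0, 1, 0, 0, 0], [0, 0, 1, 0, 0, 0]])

```text
time: 10.75
eef_pos: [478.9, 369.7, 43.9]
tcp_rot: [[-1.0, 0.031, 0.001], [0.031, 1.0, 0.0], [-0.001, 0.0, -1.0]]
force: [-1.0, -0.1, 9.4]
opening: 0.684
```

Emit:
move_arm(rows=[[0, 0, -0.5, 0, 0, 0], [0, 0, -0.5, 0, 0, 0], [0, 0, -0.5, 0, 0, 0], [0, 0, -0.5, 0, 0, 0], [0, 0, -0.5, 0, 0, 0]], claw=78)

```text
time: 11.25
eef_pos: [478.6, 369.6, 43.1]
tcp_rot: [[-1.0, 0.031, -0.0], [0.031, 1.0, -0.0], [0.0, -0.0, -1.0]]
force: [-1.1, -0.7, 0.5]
opening: 0.913
```

Emit:
move_arm(rows=[[0, 0, -5, 0, 0, 0], [0, 0, -15, 0, 0, 0], [0, 0, -30, 0, 0, 0], [0, 0, -50, 0, 0, 0], [0, 0, -80, 0, 0, 0], [0, 0, -110, 0, 0, 0], [0, 0, -145, 0, 0, 0], [0, 0, -180, 0, 0, 0], [0, 0, -215, 0, 0, 0], [0, 0, -250, 0, 0, 0], [0, 0, -280, 0, 0, 0], [0, 0, -290, 0, 0, 0], [0, 0, -290, 0, 0, 0]])

```text
time: 12.55
eef_pos: [479.0, 370.1, 335.6]
tcp_rot: [[-1.0, 0.031, 0.003], [0.031, 1.0, 0.003], [-0.003, 0.003, -1.0]]
force: [0.7, 0.2, -0.2]
opening: 0.911
```

```bash
python3 - <<'E'
from h import *
im=r.snapshot('scene');save('scene','s5.png',im)
o=[]
for n in ['scene','top']:
    if n=='top': it=r.snapshot('top');save('top','t5.png',it)
    for l in ['cartridge','lid_handle','lid_hinge']:
        for d in r.tip_of(l,n)[:2]:
            print(n,l,round(d['confidence'],2),np.array(d['uv']),atz(n,d['uv'],2))
            if l=='lid_handle' and d['confidence']>.5:o.append((n,d['uv']))
if len(o)>1:print(tri(o))
rel([625,153,330],down(np.pi/2-.031)); print(r.state()['qpos'])
c=np.hstack([cv2.resize(im[90:270,180:400],None,fx=1.8,fy=1.8),cv2.resize(it[90:270,150:370],None,fx=1.8,fy=1.8)]);save('','c5.png',c)
E
```

```text
scene cartridge 0.95 [350.9 290.6] [595.65 -12.11   2.  ]
scene cartridge 0.82 [221.3 200.8] [478.97 361.97   2.  ]
scene lid_handle 0.86 [324.7 131. ] [878.53 473.     2.  ]
scene lid_hinge 0.86 [322.7 206.5] [685.69 212.72   2.  ]
top cartridge 0.75 [396.9 192.8] [588.05 -19.28   2.  ]
top lid_handle 0.95 [327.2 124.4] [736.67 129.29   2.  ]
top lid_hinge 0.9 [319.8 156.6] [663.28 144.48   2.  ]
(array([626.63, 154.58, 281.63]), [np.float64(2.974243340273259), np.float64(2.9742433402732233)])
t 12.95 shift [-153.22 -211.71    2.33] rot [-0. -0.  0.]
[-0.54  0.57 -0.34  1.48  0.2   1.12  0.62]
```

View pics/c5.png

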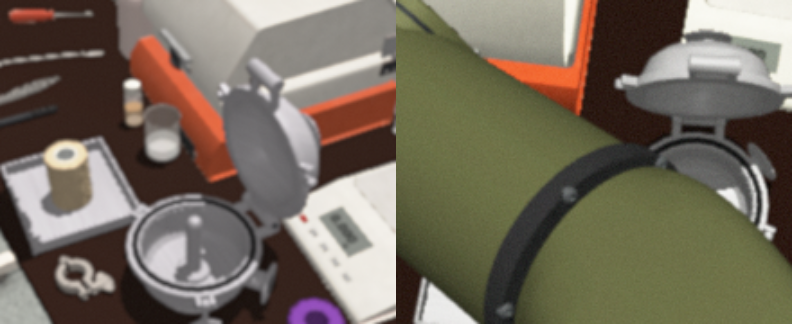

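The cartridge stands upright in the tray (crop (68,175)), and the housing is empty with the lid still open. Moving above the handle.

Emit:
move_arm(rows=[[-10, -14, 0, 0, 0, 0], [-28, -39, 0, 0, 0, 0], [-50, -69, 0, 0, 0, 0], [-75, -104, 0, 0, 0, 0], [-100, -138, 0, 0, 0, 0], [-120, -166, 0, 0, 0, 0], [-137, -190, 0, 0, 0, 0], [-148, -205, 0, 0, 0, 0], [-153, -212, 0, 0, 0, 0], [-153, -212, 0, 0, 0, 0], [-153, -212, 0, 0, 0, 0], [-153, -212, 0, 0, 0, 0]], claw=70)

```text
time: 14.15
eef_pos: [624.1, 155.2, 333.5]
tcp_rot: [[-1.0, 0.027, -0.0], [0.027, 1.0, 0.001], [0.0, 0.001, -1.0]]
force: [-0.5, -0.2, -1.2]
opening: 0.815
```

```bash
python3 - <<'E'
from h import *
im=r.snapshot('wrist');save('wrist','w6.png',im)
o=[('scene',(324.7,131.)),('top',(327.2,124.4))]
for d in r.tip_of('lid_handle','wrist')[:2]:
    print(d['confidence'],d['uv'],atz('wrist',d['uv'],279)); o.append(('wrist',d['uv']))
if len(o)>2: print(tri(o[:3]))
print(proj('wrist',(626,153,279)),proj('wrist',(626,176,279)),proj('wrist',(626,130,279)))
s=r.state();print(s['time'],s['eef_pos'],s['qpos'],s['tcp_rot'])
E
```

```text
0.71 [281.8, 237.6] [629.65 154.21 279.  ]
(array([627.22, 154.5 , 281.76]), [np.float64(3.553971954232321), np.float64(2.3996782825745244), np.float64(1.1727324360433116)])
[279.74 232.35] [315.96 231.39] [243.59 233.32]
14.25 [624.38 154.62 333.47] [-0.14  0.63 -0.33  1.36  0.21  1.19  1.05] [[-1.    0.03 -0.  ]
 [ 0.03  1.    0.  ]
 [ 0.    0.   -1.  ]]
```

View pics/w6.png

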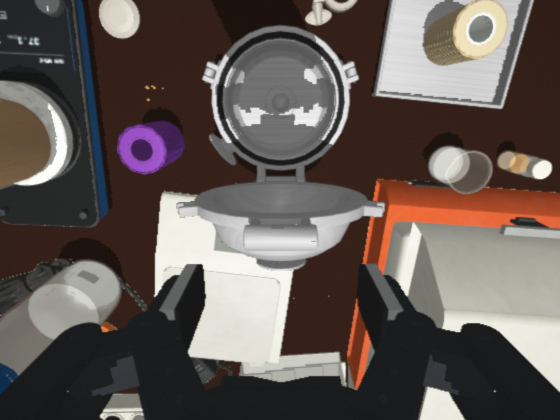

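The wrist view shows the handle bar from (244,238) to (317,236), so its centre is about (628.5, 153.5, 279). That agrees with 200 mm from the hinge at a lid angle of about 1.51. Now pinching it across its ends.

Emit:
move_arm(rows=[[-2, -0.5, 15, 0, 0, 0], [-4, -1, 35, 0, 0, 0], [-4, -1, 50, 0, 0, 0], [-4, -1, 62, 0, 0, 0], [-4, -1, 70, 0, 0, 0], [-4, -1, 75, 0, 0, 0], [-4, -1, 75, 0, 0, 0], [-4, -1, 75, 0, 0, 0]])

```text
time: 15.05
eef_pos: [629.4, 152.1, 258.9]
tcp_rot: [[-1.0, 0.031, 0.001], [0.031, 1.0, 0.0], [-0.001, 0.0, -1.0]]
force: [0.3, 0.1, 0.0]
opening: 0.817
```

```bash
python3 - <<'E'
from h import *
im=r.snapshot('wrist');save('wrist','w7.png',im)
s=r.state();print(s['time'],s['eef_pos'],s['force'])
print(proj('wrist',(628.5,153.5,279)),proj('wrist',s['eef_pos']))
E
```

```text
15.1 [629.44 152.09 259.04] [ 0.21 -0.26  0.94]
[286.25 293.7 ] [282.7  272.31]
```

View pics/w7.png

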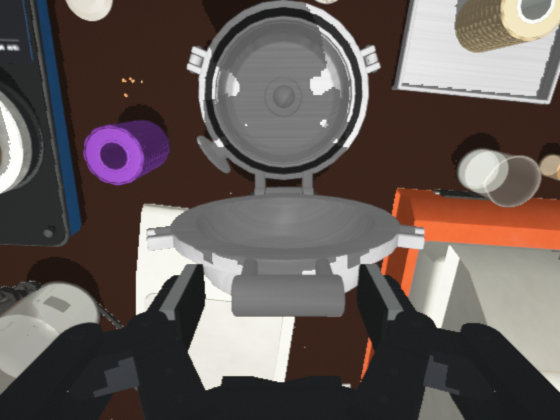

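The bar spans (232–344, 295), and the fingers are centred at column 282, so the bar is about 2 mm to +y. Correcting and closing.

Emit:
move_arm(rows=[[0, 2, 0, 0, 0, 0], [0, 2, 0, 0, 0, 0], [0, 2, 0, 0, 0, 0]])

```text
time: 15.4
eef_pos: [629.2, 154.1, 258.6]
tcp_rot: [[-1.0, 0.031, 0.0], [0.031, 1.0, 0.0], [-0.0, 0.0, -1.0]]
force: [-0.3, -0.8, -0.4]
opening: 0.823
```

Emit:
move_arm(rows=[[0, 0, 0, 0, 0, 0], [0, 0, 0, 0, 0, 0], [0, 0, 0, 0, 0, 0], [0, 0, 0, 0, 0, 0], [0, 0, 0, 0, 0, 0], [0, 0, 0, 0, 0, 0], [0, 0, 0, 0, 0, 0], [0, 0, 0, 0, 0, 0]], claw=38, grip_force=40)

```text
time: 16.2
eef_pos: [629.3, 154.8, 258.8]
tcp_rot: [[-1.0, 0.03, 0.001], [0.03, 1.0, 0.001], [-0.001, 0.001, -1.0]]
force: [-0.8, 3.6, 5.5]
opening: 0.53
```

```bash
python3 - <<'E'
from h import *
s=r.state();print(s['time'],s['eef_pos'],s['force'],s['opening'])
# arc about hinge: relative shifts of handle; hinge from bar start
H=np.array([640.,79.]);
for b0 in [(629,279)]:
    v=np.array(b0)-H;rad=np.linalg.norm(v);a0=np.arctan2(v[1],-v[0]);print(rad,a0)
    for a in list(np.arange(a0-.05,0,-.05))+[0.0]:
        w=H+200*np.array([-np.cos(a),np.sin(a)]);w0=H+200*np.array([-np.cos(a0),np.sin(a0)])
        d=w-w0;print(round(a,3),'toolx',round(-d[0],1),'toolz',round(-d[1],1))
E
```

```text
16.2 [629.31 154.75 258.77] [-0.82  3.6   5.5 ] 0.5295666530641232
200.30227157973022 1.5158516846883352
1.466 toolx 10.0 toolz 0.8
1.416 toolx 19.9 toolz 2.1
1.366 toolx 29.7 toolz 3.9
1.316 toolx 39.5 toolz 6.2
1.266 toolx 49.1 toolz 8.9
1.216 toolx 58.5 toolz 12.2
1.166 toolx 67.8 toolz 15.9
1.116 toolx 76.9 toolz 20.0
1.066 toolx 85.8 toolz 24.7
1.016 toolx 94.4 toolz 29.7
0.966 toolx 102.8 toolz 35.2
0.916 toolx 110.8 toolz 41.1
0.866 toolx 118.6 toolz 47.4
0.816 toolx 126.1 toolz 54.0
0.766 toolx 133.2 toolz 61.1
0.716 toolx 139.9 toolz 68.4
0.666 toolx 146.3 toolz 76.2
0.616 toolx 152.3 toolz 84.2
0.566 toolx 157.8 toolz 92.5
0.516 toolx 163.0 toolz 101.0
0.466 toolx 167.7 toolz 109.9
0.416 toolx 172.0 toolz 118.9
0.366 toolx 175.8 toolz 128.1
0.316 toolx 179.1 toolz 137.6
0.266 toolx 182.0 toolz 147.2
0.216 toolx 184.4 toolz 156.9
0.166 toolx 186.3 toolz 166.7
0.116 toolx 187.7 toolz 176.6
0.066 toolx 188.6 toolz 186.5
0.016 toolx 189.0 toolz 196.5
0.0 toolx 189.0 toolz 199.7
```

Emit:
move_arm(rows=[[4, 0, 0.2, 0, 0, 0], [10, 0, 0.8, 0, 0, 0], [20, 0, 2.1, 0, 0, 0], [29.7, 0, 3.9, 0, 0, 0], [39.5, 0, 6.2, 0, 0, 0], [49, 0, 9, 0, 0, 0], [58.5, 0, 12.2, 0, 0, 0], [63.2, 0, 14, 0, 0, 0], [67.8, 0, 15.9, 0, 0, 0], [67.8, 0, 15.9, 0, 0, 0]])

```text
time: 17.2
eef_pos: [560.6, 156.5, 242.1]
tcp_rot: [[-1.0, 0.03, -0.001], [0.03, 1.0, 0.001], [0.001, 0.001, -1.0]]
force: [-0.1, 5.1, 1.8]
opening: 0.529
```

```bash
python3 - <<'E'
from h import *
im=r.snapshot('scene');i2=r.snapshot('wrist')
save('','c8.png',np.hstack([cv2.resize(im[80:290,180:400],(400,382)),cv2.resize(i2,(400,300))[:,:] if 0 else cv2.copyMakeBorder(cv2.resize(i2,(400,300)),0,82,0,0,0)]))
s=r.state();print(s['time'],s['eef_pos'],s['force'],s['opening'],s['qpos'])
E
```

```text
17.3 [560.57 156.49 242.11] [-0.6   5.09  1.46] 0.5317827436103933 [-0.16  0.63 -0.32  1.68  0.24  0.87  0.96]
```

View pics/c8.png

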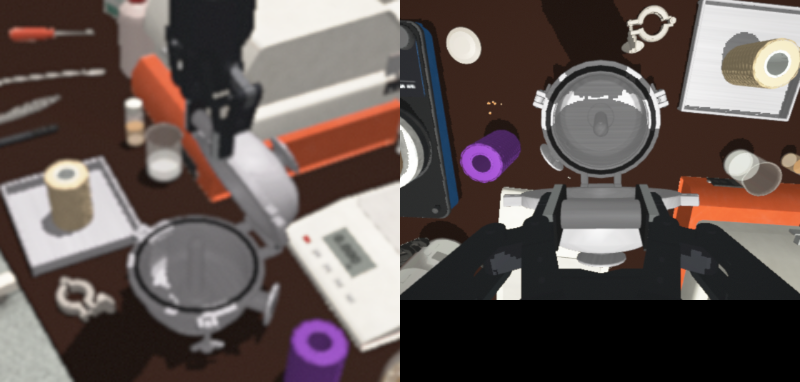

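The lid follows the gripper: the bar is between the pads, and the wrist view at (600,210) shows it leaning to about 1.17. Forces are small. Continuing the arc more slowly.

Emit:
move_arm(rows=[[4.6, 0.1, 2, 0, 0, 0], [9.1, 0.2, 4.1, 0, 0, 0], [13.6, 0.3, 6.4, 0, 0, 0], [18, 0.4, 8.8, 0, 0, 0], [22.3, 0.5, 11.2, 0, 0, 0], [26.6, 0.6, 13.8, 0, 0, 0], [30.8, 0.7, 16.5, 0, 0, 0], [35, 0.8, 19.3, 0, 0, 0], [39, 0.9, 22.2, 0, 0, 0], [43, 1, 25.2, 0, 0, 0], [46.9, 1, 28.3, 0, 0, 0], [50.8, 1, 31.5, 0, 0, 0], [54.6, 1, 34.8, 0, 0, 0], [58.3, 1, 38.1, 0, 0, 0], [61.9, 1, 41.6, 0, 0, 0], [65.4, 1, 45.2, 0, 0, 0], [68.8, 1, 48.8, 0, 0, 0], [72.1, 1, 52.5, 0, 0, 0], [75.3, 1, 56.4, 0, 0, 0], [78.5, 1, 60.3, 0, 0, 0]])

```text
time: 19.3
eef_pos: [482.2, 158.6, 181.6]
tcp_rot: [[-1.0, 0.031, -0.001], [0.031, 1.0, -0.001], [0.001, -0.001, -1.0]]
force: [-1.0, -1.7, 1.3]
opening: 0.526
```

Emit:
move_arm(rows=[[3, 0, 4, 0, 0, 0], [6, 0, 8, 0, 0, 0], [8.8, 0, 12.1, 0, 0, 0], [11.5, 0, 16.3, 0, 0, 0], [14.1, 0, 20.5, 0, 0, 0], [16.7, 0, 24.8, 0, 0, 0], [19.1, 0, 29.2, 0, 0, 0], [21.4, 0, 33.7, 0, 0, 0], [23.6, 0, 38.2, 0, 0, 0], [25.7, 0, 42.7, 0, 0, 0], [27.6, 0, 47.3, 0, 0, 0], [29.5, 0, 51.9, 0, 0, 0], [31.2, 0, 56.6, 0, 0, 0], [32.8, 0, 61.4, 0, 0, 0], [34.3, 0, 66.2, 0, 0, 0], [35.7, 0, 71, 0, 0, 0], [36.9, 0, 75.8, 0, 0, 0], [38.1, 0, 80.7, 0, 0, 0], [39.1, 0, 85.6, 0, 0, 0], [40, 0, 90.5, 0, 0, 0]])

```text
time: 21.3
eef_pos: [442.0, 159.7, 90.9]
tcp_rot: [[-0.999, 0.032, -0.002], [0.032, 0.999, -0.002], [0.002, -0.002, -1.0]]
force: [-2.7, -4.3, -0.4]
opening: 0.53
```

```bash
python3 - <<'E'
from h import *
im=r.snapshot('scene');i2=r.snapshot('wrist')
save('','c9.png',np.hstack([cv2.resize(im[80:290,180:400],(400,382)),cv2.copyMakeBorder(cv2.resize(i2,(400,300)),0,82,0,0,0)]))
s=r.state();print(s['time'],s['eef_pos'],s['force'],s['opening'])
E
```

```text
21.4 [441.92 159.64  90.59] [-1.69 -4.45 -3.72] 0.5293646825553205
```

View pics/c9.png

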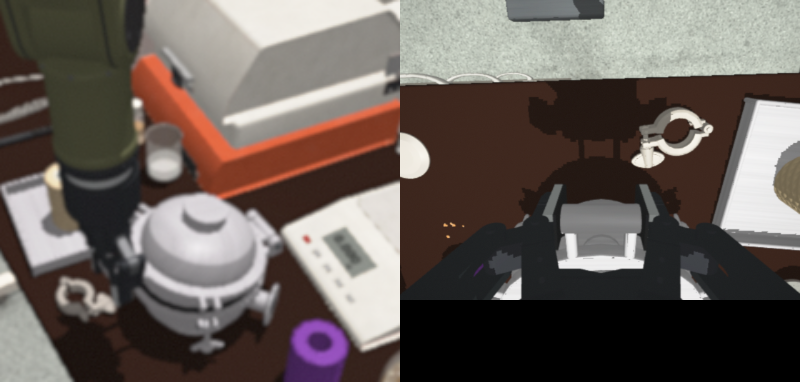

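The lid is nearly closed and still held. The clamp and beaker have not moved. Last few centimetres slowly.

Emit:
move_arm(rows=[[0.5, 0, 3, 0, 0, 0], [0.9, -0.5, 6, 0, 0, 0], [1.2, -0.5, 9, 0, 0, 0], [1.5, -0.5, 12, 0, 0, 0], [1.8, -0.5, 15, 0, 0, 0], [2.1, -0.5, 18, 0, 0, 0], [2.3, -0.5, 21, 0, 0, 0], [2.5, -0.5, 23.5, 0, 0, 0], [2.6, -0.5, 26, 0, 0, 0], [2.7, -0.5, 28, 0, 0, 0], [2.7, -0.5, 28, 0, 0, 0]])

```text
time: 22.5
eef_pos: [439.3, 159.7, 63.1]
tcp_rot: [[-1.0, 0.031, -0.002], [0.031, 1.0, -0.001], [0.002, -0.001, -1.0]]
force: [-2.5, -4.1, -3.6]
opening: 0.529
```

Emit:
move_arm(rows=[[0, 0, 1, 0, 0, 0], [0, 0, 2, 0, 0, 0], [0, 0, 3, 0, 0, 0], [0, 0, 3, 0, 0, 0]])

```text
time: 22.9
eef_pos: [439.2, 159.7, 60.2]
tcp_rot: [[-1.0, 0.031, -0.002], [0.031, 1.0, -0.001], [0.002, -0.001, -1.0]]
force: [-2.7, -2.8, -2.9]
opening: 0.529
```

Emit:
move_arm(rows=[[0, 0, 0.7, 0, 0, 0], [0, 0, 1.4, 0, 0, 0], [0, 0, 1.4, 0, 0, 0]])

```text
time: 23.2
eef_pos: [439.2, 159.7, 58.9]
tcp_rot: [[-1.0, 0.031, -0.002], [0.031, 1.0, -0.001], [0.002, -0.001, -1.0]]
force: [-3.1, -3.8, -2.4]
opening: 0.53
```

Emit:
move_arm(rows=[[0, 0, 0.7, 0, 0, 0], [0, 0, 1.4, 0, 0, 0], [0, 0, 1.4, 0, 0, 0]])

```text
time: 23.5
eef_pos: [439.2, 159.7, 57.5]
tcp_rot: [[-1.0, 0.031, -0.002], [0.031, 1.0, -0.001], [0.002, -0.001, -1.0]]
force: [-3.5, -4.5, -2.6]
opening: 0.53
```

Emit:
move_arm(rows=[[0, 0, 0.7, 0, 0, 0], [0, 0, 1.4, 0, 0, 0], [0, 0, 1.4, 0, 0, 0]])

```text
time: 23.8
eef_pos: [439.2, 159.7, 56.6]
tcp_rot: [[-1.0, 0.031, -0.001], [0.031, 1.0, -0.001], [0.001, -0.001, -1.0]]
force: [-4.3, -3.9, 5.2]
opening: 0.527
```

Emit:
move_arm(rows=[[0, 0, 0.7, 0, 0, 0], [0, 0, 1.4, 0, 0, 0], [0, 0, 1.4, 0, 0, 0]])

```text
time: 24.1
eef_pos: [439.3, 159.7, 56.5]
tcp_rot: [[-1.0, 0.031, -0.0], [0.031, 1.0, -0.001], [0.0, -0.001, -1.0]]
force: [-5.7, -5.4, 20.9]
opening: 0.532
```

The lid is seated: force rose to 21 N with no further travel. Relieving, releasing and retreating.

Emit:
move_arm(rows=[[0, 0, -1.2, 0, 0, 0], [0, 0, -1.2, 0, 0, 0], [0, 0, -1.2, 0, 0, 0], [0, 0, -1.2, 0, 0, 0], [0, 0, -1.2, 0, 0, 0]], claw=64)

```text
time: 24.6
eef_pos: [440.4, 160.6, 56.0]
tcp_rot: [[-1.0, 0.031, 0.0], [0.031, 1.0, 0.001], [-0.0, 0.001, -1.0]]
force: [0.4, -0.4, -0.8]
opening: 0.747
```

Emit:
move_arm(rows=[[0, 0, -5, 0, 0, 0], [0, 0, -12, 0, 0, 0], [0, 0, -20, 0, 0, 0], [0, 0, -32, 0, 0, 0], [0, 0, -48, 0, 0, 0], [0, 0, -70, 0, 0, 0], [0, 0, -100, 0, 0, 0], [0, 0, -130, 0, 0, 0], [0, 0, -160, 0, 0, 0], [0, 0, -180, 0, 0, 0], [0, 0, -180, 0, 0, 0]])

```text
time: 25.7
eef_pos: [441.7, 160.8, 239.3]
tcp_rot: [[-0.999, 0.031, 0.006], [0.031, 1.0, 0.003], [-0.006, 0.003, -1.0]]
force: [0.4, -1.4, -0.8]
opening: 0.748
```

```bash
python3 - <<'E'
from h import *
o=[]
im=r.snapshot('scene');h1=r.tip_of('lid_handle','scene')[:1]
for l in ['cartridge','tri_clamp','beaker','vial','ferrule_blank']:
    print(l,[(round(d['confidence'],2),np.array(d['uv'])) for d in r.tip_of(l,'scene')[:2]])
i2=r.snapshot('wrist');h2=r.tip_of('lid_handle','wrist')[:1]
if h1 and h2: print(tri([('scene',h1[0]['uv']),('wrist',h2[0]['uv'])]),atz('wrist',h2[0]['uv'],79))
save('','c10.png',np.hstack([cv2.resize(im[80:290,180:400],(400,382)),cv2.copyMakeBorder(cv2.resize(i2,(400,300)),0,82,0,0,0)]))
s=r.state();print(s['time'],s['eef_pos'],s['force'],s['opening'])
E
```

```text
cartridge [(0.75, array([221.8, 199.4])), (0.67, array([351. , 291.6]))]
tri_clamp [(0.9, array([224.9, 246.1]))]
beaker [(0.6, array([269.4, 172.2]))]
vial [(0.56, array([252.8, 156.5]))]
ferrule_blank [(0.84, array([290.1, 343.7]))]
(array([440.06, 161.27,  78.92]), [np.float64(2.7980342921583654), np.float64(2.798034292158462)]) [442.94 161.18  79.  ]
26.15 [439.81 160.07 235.55] [ 0.41 -0.42  0.38] 0.7501238639243715
```

View pics/c10.png

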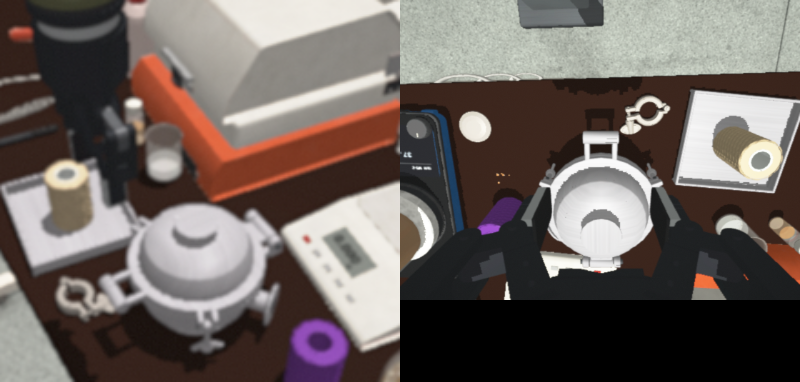

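The lid is fully down, with the handle at z = 78.9 against the 79 expected. The cartridge stands upright in the tray, the bystanders are undisturbed, and the gripper is clear.

```bash
python3 -c "
from station import r
print(r.hand_in())"
```

```text
the job is handed in; nothing more can be done
None
```

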